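# Set up the record shot: scale along the lead edge, sample slide held label up

### The job

Set up the record shot of the leaded panel on the light pad. First lay the straightedge down on the pad flush against the panel's straight lead edge (the edge nearest the robot), about centred on that edge, and let go of it without shoving the panel. Then take the amber sample slide out of the rack by its clear end - its notched corner tells you which end is frosted and which face is the label - and finish while holding it still in the air, a hand's breadth or two above the middle of the bare part of the pad beside the panel, fingers off the frosted end, tipped at least halfway to level with the label face up; leave the other slides, the loupe and the glass offcut alone.

Things in the scene. Friction and masses are not known exactly. Their poses are not given: they have to be found in the camera images.
- light_pad: LED light pad, fixed slab 270 (x) x 340 (y) x 8 mm, white lit face, grey rim. Origin at the centre of its underside, z up, top 8 mm above the bench. Its x points roughly away from the robot, y to the robot's left. The panel lies on its -y, +x part; the strip from y = +60 to +170 mm is bare.
- bare_spot (a point): the middle of the bare part of the light pad, on its lit face, 110 mm along the pad's +y from the pad's centre. Nothing stands there.
- panel: leaded stained-glass fragment lying loose on the pad, 6 mm thick, 0.9 kg; slides if pushed with more than a few N. Origin at the centre of its underside, z up. 105 mm along x (-52.5 to 52.5). Its straight lead edge is the plane x = -52.5 mm, facing the robot, 200 mm long (y -100 to 100). Beyond x = -2.5 mm it narrows to 140 mm.
- lead_edge (a point): the middle of the panel's straight lead edge, 3 mm above the panel's underside; the edge runs along the panel's y axis and faces its -x.
- straightedge: aluminium straightedge, black/white scale blocks on both long edges, 200 (x) x 40 (y) x 5 mm thick, 0.2 kg; both edges and ends alike. Origin at the centre of its underside, z up. In its middle a fixed wooden grip 90 (x) x 20 mm (y), 5 to 40 mm above the underside: take it across its 20 mm from above, fingertips over 6 mm up to clear the panel. Starts flat on the bench.
- rack: low wooden sample rack fixed to the bench, 70 (x) x 130 (y) x 24 mm high, at any yaw. Three grooves along its x, at y = -48, 0 and +48 mm, 10 mm wide, floor 8 mm above the bench, each with one slide standing on its long edge. Origin at the centre of its underside.
- amber_slide: amber (orange) glass slide, 90 (x, -45 to 45) x 8 (y) x 50 mm (z, 0 to 50), 0.09 kg, upright in a rack groove, top 58 mm above the bench. Origin mid lower edge. 12 mm notch, white faces, at its +x +z corner. Frosted white from x = 15 to 45 on the -y face only, the label face (normal -y): seen from there, notch at top right. Grip the clear end across the 8 mm, e.g. x = -22, tips over 26 mm up
- label (a point): the middle of the frosted label on the amber slide's label face, at x = +29, y = -4.4, z = +22 mm in the slide's frame.
- blue_slide: blue slide, same shape and frame as the amber one, in another groove of the rack, to be left there
- green_slide: green slide, same shape and frame as the amber one, in another groove of the rack, to be left there
- loupe: black cylindrical eye loupe standing on the near right part of the light pad, 36 mm across, 34 mm high; leave alone. Origin at the centre of its underside.
- glass_scrap_b: olive flat glass offcut, about 45 x 40 x 4 mm, lying on the near part of the light pad between the robot and the panel; leave alone. Origin at its underside.

How it is judged (in metres and radians):
On the way, in this order (a step that is already met when the one before it is completed fails the run):
1. the straightedge lies flat on the pad, flush against the panel's straight lead edge, and is let go (angle between the x axis of straightedge and the y axis of panel, either way round below 0.03 rad and x of straightedge in the frame of panel between -0.0755 and -0.07 m and y of straightedge in the frame of panel between -0.04 and 0.04 m and z of straightedge in the frame of light_pad below 0.0105 m and angle between straightedge's own z axis and vertical below 0.05 rad and contact force between the fingers and straightedge below 0.2 N), for 0.3 s.
2. the amber slide is lifted clear of the rack in the fingers (height (world z) of amber_slide above 0.05 m and contact force between the fingers and amber_slide above 0.5 N), for 0.1 s.
At the end, for the whole second after the job is handed in: Straightedge flat on the pad, let go, against the lead edge (gap < 3 mm, within 1.7 deg, centred within 40 mm). Amber slide held still by its clear end, fingers off the frost, label normal within 55 deg of vertical, label within 50 mm of above the bare spot, 70 to 330 mm over the bench (all of step 1 and all of step 2 and linear speed of straightedge below 0.02 m/s and height (world z) of label between 0.07 and 0.33 m and horizontal distance between label and bare_spot below 0.05 m and angle between amber_slide's own y axis and vertical above 2.18159 rad and x of the grasp point in the frame of amber_slide below 0.005 m and linear speed of amber_slide below 0.03 m/s and angular speed of amber_slide below 0.3 rad/s); the arm keeps its last pose, push and grip.
It fails at once if the panel is shoved more than 15 mm (distance of panel from where it was at the start of the episode above 0.015 m).
It fails at once if another slide, the loupe or the offcut on the pad is disturbed (moved over 20 mm) (distance of any of blue_slide, green_slide, loupe, glass_scrap_b from where it was at the start of the episode above 0.02 m).
It also fails if it takes over 54 s, if anything falls off the work surface, if the arm or the gripper's body presses on something with over 40 N, if the wrist force passes 120 N, or if a joint passes its speed limit or range.

### The arm

A 7-joint arm with a two-finger parallel gripper is mounted at the origin on the work surface. World frame = base frame: x ahead of the robot, y to its left, z up, the work surface at z = 0. Lengths are in mm, angles in rad, forces in N, time in s.
With the tool pointing down it reaches from about 350 to 775 mm from the base axis. Payload 3.1 kg.
Tool frame: the origin (TCP) lies midway between the tips of the shut fingers; the grasp point (between the pads) lies 19 mm behind it (ctrl.grip_point_offset is the z of the grasp point in the tool frame, in mm); z points along the fingers, y is the direction in which the jaws open and shut (so a half turn about z gives the same grasp; the last joint's range is limited). The gripper opens to 85 mm and grips with 20 to 120 N. Pads are 22 mm wide; open, the fingers measure 114 mm over their backs; the gripper's body (76 mm by 85 mm) begins 54 mm behind the grasp point. The pads swing forward as they close: fully open they stand 13 mm farther back than shut.
Start: joints at [-0.042, 0.311, 0.014, 1.512, -0.004, 1.319, -0.027], TCP at [550.016, 0.032, 231.304] pointing down, gripper open.
Joint ranges: [-2.7, 2.7], [-0.3, 1.91], [-1.27, 1.3], [0.12, 2.57], [-1.44, 4.58], [0.2, 2.03], [-3.05, 3.05]. Speed limits (rad/s): [2.79, 2.79, 3.14, 3.14, 3.14, 3.14, 3.14].

### API

Orientations are given as a 3x3 rotation matrix whose columns are the frame's x, y, z axes.
In Python, from station import ctrl, eyes gives the robot as it stands.
- The arm moves only by the tool drive_tool, never from a script. Its arguments are lists of equal length, an entry for each row: "grip": the closure in counts, from 0 (fully open) to 255 (shut); "slide": the shift along the tool's x, y, z in m, a list of three; "twist": the turn about the tool's z in degrees. In form: {"grip": [grip, ...], "slide": [[dx, dy, dz], ...], "twist": [twist, ...]}. A call has 1 to 12 rows; each row shifts and turns the commanded pose from where the row before left it, along the tool's axes as they then stand; what a row does not reach is not made up. A row lasts 1/10 s, in which the tool goes at most 50 mm and 8.59 degrees, less where a joint would pass 70% of its speed; a pose out of reach is approached as far as the arm can. A call is refused whole if a number of a shift passes 0.05 or a number of a turn 8.59, either way. A call with a gripper value outside its range is refused whole. The fingers move at their own pace and stop on an object; "newtons" is the grip in N (left out, the last holds). Time passes only in rows, so rows that do not move let the fingers close. It gives the time, the measured TCP pose, the force and the opening at its end, in the units of the state.
- ctrl.read_state(): the state, without advancing time (a new reading comes with each control period).
- eyes.capture(name): name is "scene" or "side" or "wrist"; returns (picture, depth): 420x560x3 uint8, red, green, blue; 420x560 float32, mm along the optical axis (not along the pixel's ray), 0 where there is no reading.
- eyes.get_calibration(name): a dict with "vertical_fov" (degrees; the focal length in pixels is half the picture's height over the tangent of half this angle, whatever the lens; pixels are square), "cx", "cy" (the principal point, pixels), "k1" (the pictures are not rectified: a ray, as slopes to the right and down, at radius r is drawn at 1 + k1 r^2 times it, then the intrinsics apply), "rvec" (rotation vector, rad) and "tvec" (3), from world to camera coordinates, as OpenCV has them; the wrist camera has in their place "T_tool_cam" (4x4, takes a point from camera to tool coordinates, whose origin is the TCP and whose axes are the flange's). Camera axes: x right, y down, z forward; pixel columns grow to the right and rows downward; lengths in mm; the calibration is good to about 2 mm. A picture is of the moment at which its call begins: read the wrist's pose just before it. get_calibration takes no time and is no camera call.
- ctrl.hand_in(): hands the job in, once; it reports no verdict.
The state is a dict: "time": time; "q": joint angles; "qvel": joint speeds; "joint_efforts": joint torques, N m; "ee_pos": TCP position; "orientation": TCP orientation; "force": force on the tool from outside, world axes, zero at the start; "ft_torque": the same for the moment, N m; "gripper_width": finger opening in mm.
Only numpy, scipy, OpenCV 4.12 (cv2) and the standard library are available. Lean on these libraries where they do the work, as an engineer would, in place of code of your own. Each camera call takes 0.05 s, during which the arm holds its last target. There are 200 camera calls.

## Working session

There is one attempt and no reset: what is moved stays moved. The work goes in short steps, Python scripts to look and compute and a tool call to move; the robot and the scene stay as the last step left them, time stands still between calls to the robot, and variables do not carry over. Pictures are saved under pics/ and viewed, on a budget of 10 in all, crops included, one or two more only if the job needs it, and the job is handed in when it is done.

Besides the shell and the picture viewer there is one more tool, called after ">>>" by a JSON object that holds its "name" and its "arguments", one argument or row to a line. drive_tool: Moves the arm, as the interface text tells. Its arguments: {"type":"object","properties":{"grip":{"type":"array","items":{"type":"number"}},"slide":{"type":"array","items":{"type":"array","items":{"type":"number"}}},"twist":{"type":"array","items":{"type":"number"}},"newtons":{"type":"number"}},"required":["grip","slide","twist"]}

```bash
ls; mkdir -p pics
cat > h.py <<'E'
import numpy as np, cv2
from scipy.spatial.transform import Rotation as R
from station import ctrl, eyes
def cam(name, st=None):
    c=eyes.get_calibration(name); f=210/np.tan(np.radians(c["vertical_fov"])/2)
    if name=="wrist":
        T=np.eye(4); T[:3,:3]=np.array(st["orientation"]); T[:3,3]=st["ee_pos"]
        M=T@np.array(c["T_tool_cam"])
    else:
        Rm=cv2.Rodrigues(np.array(c["rvec"],float))[0]; M=np.eye(4); M[:3,:3]=Rm.T; M[:3,3]=-Rm.T@np.array(c["tvec"],float).ravel()
    return dict(f=f,cx=c["cx"],cy=c["cy"],k1=c["k1"],M=M)
def slopes(C,uv):
    d=(np.atleast_2d(uv).astype(float)-[C["cx"],C["cy"]])/C["f"]; s=d.copy()
    for _ in range(20): s=d/(1+C["k1"]*(s**2).sum(1,keepdims=True))
    return s
def onplane(C,uv,z):
    s=slopes(C,uv); r=np.c_[s,np.ones(len(s))]@C["M"][:3,:3].T; o=C["M"][:3,3]
    return o+r*((z-o[2])/r[:,2])[:,None]
def depthpts(C,uv,d):
    s=slopes(C,uv); return np.c_[s,np.ones(len(s))]*np.ravel(d)[:,None]@C["M"][:3,:3].T+C["M"][:3,3]
def proj(C,P):
    p=(np.atleast_2d(P)-C["M"][:3,3])@C["M"][:3,:3]; s=p[:,:2]/p[:,2:]
    s=s*(1+C["k1"]*(s**2).sum(1,keepdims=True)); return s*C["f"]+[C["cx"],C["cy"]]
def shot(name):
    st=ctrl.read_state(); im,d=eyes.capture(name); return cam(name,st),im,d
E
python3 - <<'E'
from h import *
st=ctrl.read_state(); print({k:np.round(v,3).tolist() for k,v in st.items()})
for n in ("scene","side","wrist"):
    C,im,d=shot(n); np.savez(f"pics/{n}0.npz",im=im,d=d,**C)
    cv2.imwrite(f"pics/{n}0.png",im[:,:,::-1]); print(n,C["f"],C["k1"],np.round(C["M"],2).tolist())
E
```

```text
pics
{'time': 0.0, 'q': [-0.042, 0.312, 0.014, 1.513, -0.004, 1.319, -0.027], 'qvel': [-0.001, -0.001, 0.0, -0.001, 0.001, -0.001, -0.0], 'joint_efforts': [-0.001, -37.991, 0.146, -23.059, 0.012, 0.014, 0.0], 'ee_pos': [549.275, 0.011, 230.207], 'orientation': [[-0.0, 1.0, -0.002], [1.0, 0.0, -0.0], [-0.0, -0.002, -1.0]], 'force': [0.273, -0.769, -0.668], 'ft_torque': [-0.003, -0.02, -0.036], 'gripper_width': 85.34}
scene 393.66219355485185 0.008069844291080118 [[-0.81, 0.47, -0.37, 872.52], [0.59, 0.63, -0.5, 510.9], [-0.01, -0.62, -0.78, 811.95], [0.0, 0.0, 0.0, 1.0]]
side 476.41641930377654 -0.15291490987083886 [[0.78, -0.3, 0.54, -23.68], [-0.62, -0.37, 0.69, -733.57], [-0.01, -0.88, -0.48, 582.29], [0.0, 0.0, 0.0, 1.0]]
wrist 356.54848590391754 0.02421348159833937 [[1.0, 0.0, -0.0, 548.86], [-0.0, -0.95, -0.32, 81.75], [-0.0, 0.32, -0.95, 372.37], [0.0, 0.0, 0.0, 1.0]]
```

View pics/scene0.png

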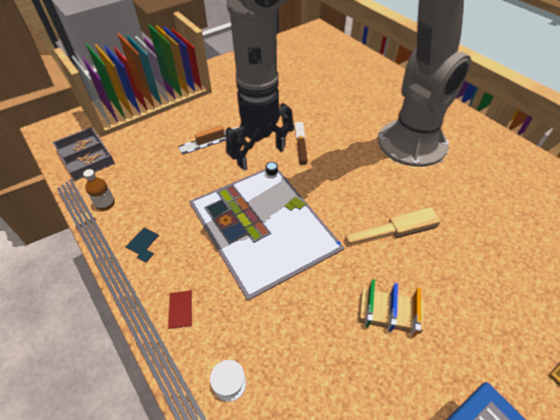

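View pics/side0.png

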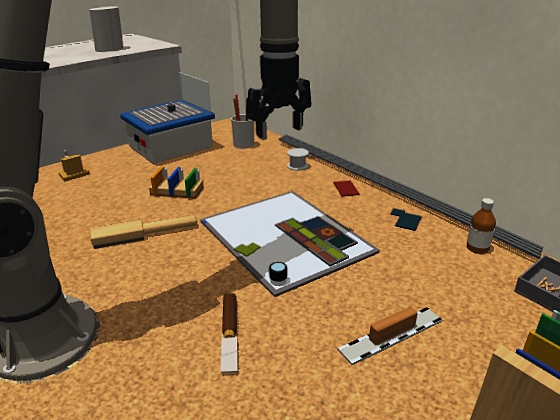

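Run:
```python
from h import *
S,D=cam("scene"),cam("side")
print("pad scene",onplane(S,[[192,202],[278,168],[341,245],[249,296]],8).round(0).tolist())
print("pad side",onplane(D,[[202,221],[293,192],[380,252],[276,294]],8).round(0).tolist())
print("SE side",onplane(D,[[338,350],[350,362],[442,319],[430,307]],5).round(0).tolist(),"grip top",onplane(D,[[370,328],[417,311]],40).round(0).tolist())
print("panel near edge scene",onplane(S,[[229,183],[272,236]],14).round(0).tolist())
print("panel near side",onplane(D,[[276,222],[332,264]],14).round(0).tolist())
print("rack slides tops scene",onplane(S,[[374,281],[395,284],[419,288],[370,325],[391,327],[417,331]],58).round(0).tolist())
print("rack slides tops side",onplane(D,[[152,182],[164,167],[169,186],[181,168],[186,187],[198,170]],58).round(0).tolist())
for n,s in(("scene",(340,265,440,345)),("side",(140,155,215,205))):
    im=cv2.imread(f"pics/{n}0.png"); c=im[s[1]:s[3],s[0]:s[2]]
    cv2.imwrite(f"pics/c_{n}.png",cv2.resize(c,None,fx=5,fy=5,interpolation=cv2.INTER_CUBIC))
a,b=cv2.imread("pics/c_scene.png"),cv2.imread("pics/c_side.png")
o=np.zeros((600,800,3),np.uint8);
a=cv2.resize(a,(420,336));b=cv2.resize(b,(375,250)); o[:336,:420]=a;o[:250,425:800]=b
w=cv2.imread("pics/wrist0.png"); o[336:600,:352]=cv2.resize(w,(352,264)); cv2.imwrite("pics/comb.png",o)
```

```text
pad scene [[661.0, -185.0, 8.0], [400.0, -151.0, 8.0], [433.0, 157.0, 8.0], [691.0, 138.0, 8.0]]
pad side [[429.0, 154.0, 8.0], [694.0, 133.0, 8.0], [658.0, -203.0, 8.0], [400.0, -172.0, 8.0]]
SE side [[393.0, -348.0, 5.0], [389.0, -379.0, 5.0], [587.0, -415.0, 5.0], [597.0, -380.0, 5.0]] grip top [[441.0, -370.0, 40.0], [534.0, -393.0, 40.0]]
panel near edge scene [[547.0, -180.0, 14.0], [556.0, 38.0, 14.0]]
panel near side [[557.0, 30.0, 14.0], [543.0, -175.0, 14.0]]
rack slides tops scene [[466.0, 291.0, 58.0], [435.0, 323.0, 58.0], [402.0, 360.0, 58.0], [543.0, 358.0, 58.0], [513.0, 385.0, 58.0], [477.0, 422.0, 58.0]]
rack slides tops side [[388.0, 332.0, 58.0], [455.0, 399.0, 58.0], [412.0, 282.0, 58.0], [488.0, 362.0, 58.0], [443.0, 249.0, 58.0], [518.0, 320.0, 58.0]]
```

View pics/comb.png

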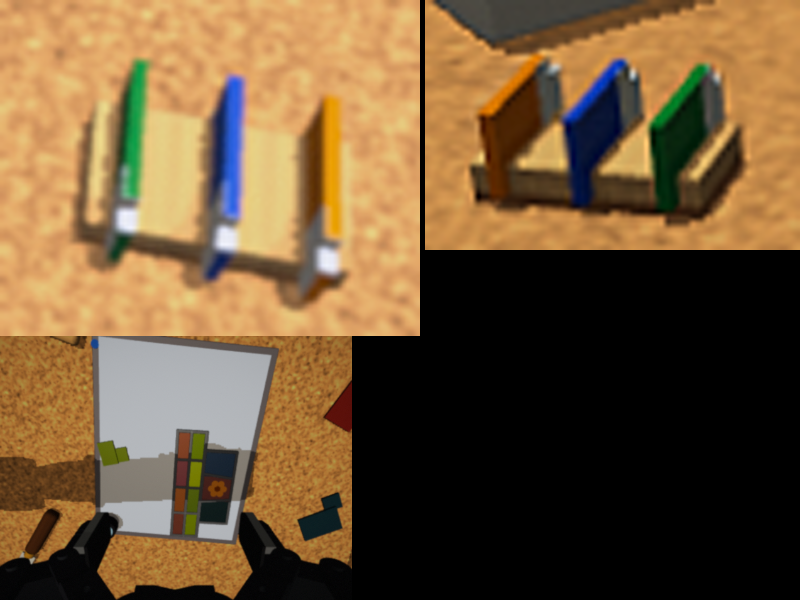

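Pictures viewed so far: 3.

- **Pad:** in the scene view its corners are at (192,202), (278,168), (341,245) and (249,296).
- **Straightedge:** in the side view it runs from (344,356) to (436,313), about (491,-381) mm with yaw about -12°.
- **Rack:** in the scene view the amber slide is the rightmost one, at (419,288)-(417,331). Its notch and frosted end are at the far +x/+y end, and the label face looks toward the side camera.

The drive cannot tilt the tool. I'll therefore topple the slide flat with the label up, then grip it across its 50 mm width. First I'll move over the straightedge.

>>> {"name": "drive_tool", "arguments": {
  "grip": [0,0,0,0,0,0,0,0],
  "slide": [
    [-0.048,-0.007,0],
    [-0.048,-0.007,0],
    [-0.048,-0.007,0],
    [-0.048,-0.007,0],
    [-0.048,-0.007,0],
    [-0.048,-0.007,0],
    [-0.048,-0.007,0],
    [-0.048,-0.007,0]
  ],
  "twist": [0,0,0,0,0,0,0,0]
}}

```text
time: 0.95
ee_pos: [493.4, -385.5, 231.0]
orientation: [[-0.0, 1.0, -0.0], [1.0, 0.0, 0.001], [0.001, -0.0, -1.0]]
force: [1.9, 0.4, 0.0]
gripper_width: 85.5
```

>>> {"name": "drive_tool", "arguments": {
  "grip": [0,0,0,0,0,0,0,0,0,0],
  "slide": [
    [0,0,0],
    [0,0,0],
    [0,0,0],
    [0,0,0],
    [0,0,0],
    [0,0,0],
    [0,0,0],
    [0,0,0],
    [0,0,0],
    [0,0,0]
  ],
  "twist": [-8.5,-8.5,-8.5,-8.5,-8.5,-8.5,-8.5,-8.5,-8.5,0]
}}

```text
time: 1.95
ee_pos: [493.8, -383.8, 230.7]
orientation: [[-0.972, 0.234, -0.001], [0.234, 0.972, 0.001], [0.001, 0.001, -1.0]]
force: [0.3, 0.2, -0.1]
gripper_width: 85.5
```

Run:
```python
from h import *
C,im,d=shot("wrist"); np.savez("pics/w1.npz",im=im,d=d,**C); cv2.imwrite("pics/w1.png",im[:,:,::-1])
st=ctrl.read_state(); print(st["time"],np.round(st["ee_pos"],1),np.round(st["orientation"],3).tolist())
u,v=np.meshgrid(np.arange(560),np.arange(420)); ok=d.ravel()>0
uv=np.c_[u.ravel(),v.ravel()]; P=depthpts(C,uv,d.ravel())
print("bench z",np.median(P[ok,2]))
m=ok&(P[:,2]>25)&(P[:,2]<60)&(np.hypot(P[:,0]-491,P[:,1]+381)<90)
g=P[m]; print(len(g),g.mean(0),np.percentile(g[:,2],[5,50,95]))
print(cv2.minAreaRect(g[:,:2].astype(np.float32)))
```

```text
2.0 [ 493.8 -383.9  230.8] [[-0.972, 0.236, -0.001], [0.236, 0.972, 0.001], [0.001, 0.001, -1.0]]
bench z 0.030354958822556455
1925 [ 488.26950392 -378.25586478   39.08069085] [37.26192605 39.29055453 40.5563924 ]
((491.198486328125, -378.7593688964844), (19.962116241455078, 90.97795867919922), 80.6094741821289)
```

View pics/w1.png

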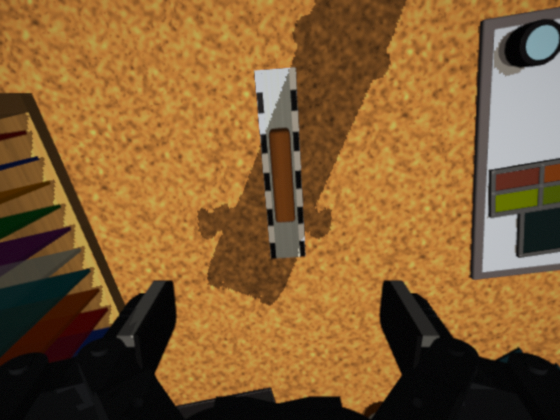

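The picture (4 viewed) shows the straightedge at (255-305, 70-258) px with its wooden grip at (270-295, 128-222). Depth puts the grip centre at (491.2,-378.8), with its 20 mm side along 80.6°.

>>> {"name": "drive_tool", "arguments": {
  "grip": [100,100,100,100,100,100,100,100,255,255,255,255],
  "slide": [
    [0.0037,0.0043,0.03],
    [0,0,0.04],
    [0,0,0.04],
    [0,0,0.04],
    [0,0,0.03],
    [0,0,0.02],
    [0,0,0.018],
    [0,0,0],
    [0,0,0],
    [0,0,0],
    [0,0,0],
    [0,0,0]
  ],
  "twist": [-4.2,0,0,0,0,0,0,0,0,0,0,0],
  "newtons": 60
}}

```text
time: 3.2
ee_pos: [492.7, -379.8, 15.1]
orientation: [[-0.987, 0.162, 0.003], [0.162, 0.987, -0.002], [-0.003, -0.002, -1.0]]
force: [0.0, -0.2, 4.2]
gripper_width: 18.8
```

>>> {"name": "drive_tool", "arguments": {
  "grip": [255,255,255,255,255],
  "slide": [
    [0,0,0],
    [0,0,0],
    [0,0,-0.03],
    [0,0,-0.05],
    [0,0,-0.05]
  ],
  "twist": [0,0,0,0,0]
}}

```text
time: 3.7
ee_pos: [489.9, -377.9, 142.8]
orientation: [[-0.987, 0.162, -0.004], [0.162, 0.987, 0.003], [0.004, 0.002, -1.0]]
force: [1.2, -1.8, -1.4]
gripper_width: 18.7
```

Run:
```python
from h import *
def load(n):
    z=np.load(f"pics/{n}.npz"); C={k:(z[k] if k=="M" else float(z[k])) for k in("f","cx","cy","k1","M")}; return C,z["im"],z["d"]
C,im,d=load("wrist0")
u,v=np.meshgrid(np.arange(560),np.arange(420)); P=depthpts(C,np.c_[u.ravel(),v.ravel()],d.ravel()).reshape(420,560,3)
z=P[:,:,2]; 
sel=(P[:,:,0]>420)&(P[:,:,0]<680)&(P[:,:,1]>45)&(P[:,:,1]<130); print("pad z",np.percentile(z[sel],[5,50,95]))
for r in range(160,320,12):
    row=im[r,225:330].astype(int); Z=z[r]
    w=row.sum(1); g=np.diff(w); k=225+int(np.argmin(g[20:]))+20
    print(r,k,w[k-225-2:k-225+5],onplane(C,[[k+.5,r]],14).round(1).tolist(),np.round(Z[k-6:k+12:3],1))
m=((z>20)&(z<60)&(P[:,:,0]>400)&(P[:,:,0]<700)&(P[:,:,1]<0)&(P[:,:,1]>-200)); print("loupe",P[m].mean(0) if m.any() else None,m.sum())
hsv=cv2.cvtColor(im,cv2.COLOR_RGB2HSV); gm=cv2.inRange(hsv,(25,90,50),(45,255,255))
n,l,s,c=cv2.connectedComponentsWithStats(gm)
for i in range(1,n):
    if s[i,4]>60: print(s[i],onplane(C,c[i:i+1],12).round(0), onplane(C,[[s[i,0],s[i,1]],[s[i,0]+s[i,2],s[i,1]+s[i,3]]],12).round(0).tolist())
# pad edges
cv2.imwrite("pics/x.png",im[:,:,::-1])
```

```text
pad z [6.49708309 7.87996522 9.58656706]
160 279 [550 548 498 340 280 272 250] [[549.8, 16.3, 14.0]] [ 8.5  8.2  7.1 14.7 12.3 11.3]
172 278 [552 551 509 356 288 271 250] [[548.8, 3.9, 14.0]] [ 8.3  7.7  9.2 13.6 13.5 12.9]
184 277 [498 535 508 351 279 268 253] [[547.8, -8.7, 14.0]] [ 8.1  7.5  7.5 13.4 14.1 11.5]
196 277 [384 362 285 175 126 125 124] [[547.7, -21.6, 14.0]] [ 7.3  9.4  7.6 13.9 14.5 13.9]
208 276 [381 378 339 203 128 119 125] [[546.7, -34.8, 14.0]] [ 7.9  7.8  7.6 13.1 11.1 11.7]
220 275 [380 377 346 222 140 120 115] [[545.6, -48.2, 14.0]] [ 7.9  8.   8.8 13.  10.8 13.7]
232 274 [376 377 346 241 149 122 121] [[544.5, -62.0, 14.0]] [ 7.4  8.5  7.  13.2 13.1 11.4]
244 274 [371 355 278 165 119 120 131] [[544.4, -76.1, 14.0]] [ 6.5  8.8  7.7 13.2 12.3 11.6]
256 273 [368 366 331 198 119 118 122] [[543.3, -90.6, 14.0]] [ 8.4  7.9  8.6 13.6 12.9 12.4]
268 272 [550 550 507 350 254 230 212] [[542.1, -105.4, 14.0]] [ 7.8  6.9  7.2 14.7 12.5 12.4]
280 271 [549 549 514 381 262 227 218] [[540.9, -120.5, 14.0]] [ 7.9  7.3  9.5 13.1 14.1 12.3]
292 271 [548 525 420 279 219 214 197] [[540.8, -135.9, 14.0]] [ 7.9  7.7  7.  12.9 11.8 13. ]
304 270 [551 547 499 326 220 209 197] [[539.5, -151.8, 14.0]] [ 6.4  7.8  8.6 13.6 12.9 12.6]
316 269 [422 421 389 274 214 208 206] [[538.2, -168.0, 14.0]] [ 7.3  8.2  7.3 14.2 13.5 13.7]
loupe [ 442.05212848 -135.86150733   34.3589595 ] 313
[304 155  23  42 811] [[586.  -0.  12.]] [[575.0, 21.0, 12.0], [600.0, -23.0, 12.0]]
[ 154  167   51   40 1342] [[444. -12.  12.]] [[422.0, 9.0, 12.0], [471.0, -34.0, 12.0]]
[300 199  22  42 801] [[583. -49.  12.]] [[571.0, -25.0, 12.0], [596.0, -73.0, 12.0]]
[297 243  21  38 664] [[580. -98.  12.]] [[569.0, -76.0, 12.0], [594.0, -123.0, 12.0]]
[293 283  20  34 564] [[ 577. -147.   12.]] [[565.0, -125.0, 12.0], [590.0, -171.0, 12.0]]
```

>>> {"name": "drive_tool", "arguments": {
  "grip": [255,255,255,255,255,255,255],
  "slide": [
    [0.0035,0.044,0],
    [0.0035,0.044,0],
    [0.0035,0.044,0],
    [0.0035,0.044,0],
    [0.0035,0.044,0],
    [0.0035,0.044,0],
    [0.0035,0.044,0]
  ],
  "twist": [0,0,0,0,0,0,0]
}}

```text
time: 4.4
ee_pos: [516.0, -69.3, 142.7]
orientation: [[-0.987, 0.162, -0.001], [0.162, 0.987, -0.0], [0.001, -0.0, -1.0]]
force: [1.9, 0.4, -1.5]
gripper_width: 19.0
```

>>> {"name": "drive_tool", "arguments": {
  "grip": [255,255,255,255,255,255,255,255,255,255,255,255],
  "slide": [
    [0,0,0],
    [0,0,0],
    [0,0,0],
    [0,0,0],
    [0,0,0],
    [0,0,0],
    [0,0,0],
    [0,0,0],
    [0,0,0.02],
    [0,0,0.03],
    [0,0,0.03],
    [0,0,0.015]
  ],
  "twist": [8.4,8.4,8.4,8.4,8.4,8.4,8.4,8.4,8.4,8.4,0,0]
}}

```text
time: 5.6
ee_pos: [513.9, -70.6, 45.1]
orientation: [[0.057, 0.998, -0.006], [0.998, -0.057, 0.001], [0.0, -0.006, -1.0]]
force: [-0.7, 0.6, -1.9]
gripper_width: 18.7
```

>>> {"name": "drive_tool", "arguments": {
  "grip": [255,255],
  "slide": [
    [0,0,0],
    [0,0,0]
  ],
  "twist": [0,0]
}}

```text
time: 5.8
ee_pos: [516.7, -71.0, 48.2]
orientation: [[0.058, 0.998, -0.001], [0.998, -0.058, 0.0], [0.0, -0.001, -1.0]]
force: [0.5, -0.1, -2.5]
gripper_width: 18.7
```

```bash
cat >> h.py <<'E'
def see(tag):
    st=ctrl.read_state(); C,im,d=shot("wrist"); np.savez(f"pics/{tag}.npz",im=im,d=d,**C); cv2.imwrite(f"pics/{tag}.png",im[:,:,::-1])
    print(st["time"],np.round(st["ee_pos"],1).tolist(),np.round(st["orientation"],3).tolist(),np.round(st["force"],1).tolist(),st["gripper_width"]); return C,im,d
E
python3 - <<'E'
from h import *
see("w2")
E
```

```text
5.8 [516.7, -71.0, 48.2] [[0.058, 0.998, -0.001], [0.998, -0.058, 0.0], [0.0, -0.001, -1.0]] [0.5, -0.1, -2.5] 18.654855071685617
```

View pics/w2.png

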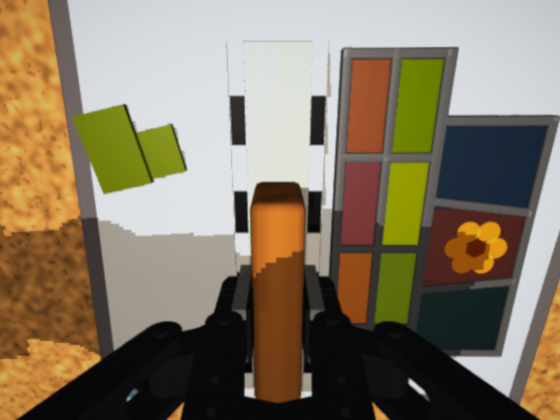

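```bash
cat > m.py <<'E'
from h import *
def measure(C,im,zse,zp=14,rse=(range(100,144,3),range(194,230,3)),rp=range(60,226,6),dz=None):
    g=cv2.GaussianBlur(im,(3,3),0).astype(int).sum(2); a=[];b=[]
    for r in [x for q in rse for x in q]:
        w=g[r,312:336]; dark=np.where(w<250)[0]
        if len(dark): k=312+dark[dark<16].max(); a.append((k+0.5,r))
    for r in rp:
        w=g[r,328:360]; D=np.diff(w); k=328+int(np.argmin(D)); b.append((k+0.5,r))
    A=onplane(C,a,zse);B=onplane(C,b,zp)
    fa=np.polyfit(A[:,1],A[:,0],1);fb=np.polyfit(B[:,1],B[:,0],1)
    print("SE edge slope",fa[0].round(4),"x at y=-70",np.polyval(fa,-70).round(2),"res",np.std(A[:,0]-np.polyval(fa,A[:,1])).round(2))
    print("panel edge",fb[0].round(4),np.polyval(fb,-70).round(2),"res",np.std(B[:,0]-np.polyval(fb,B[:,1])).round(2))
    return a,b
E
python3 - <<'E'
from m import *
z=np.load("pics/w2.npz"); C={k:(z[k] if k=="M" else float(z[k])) for k in("f","cx","cy","k1","M")};im=z["im"];d=z["d"]
uv=[(u,v) for u in range(255,305,4) for v in range(60,170,5)]
P=depthpts(C,uv,[d[v,u] for u,v in uv]); print("SE top z",np.median(P[:,2]),P[:,2].std())
zs=float(np.median(P[:,2]))
a,b=measure(C,im,zs); print(a[::4],b[::5])
tl=onplane(C,[[344,48]],14); print("panel corner",tl, "SE end",onplane(C,[[278,42]],zs))
E
```

```text
SE top z 37.73916445841748 9.028050768333237
SE edge slope 0.0543 x at y=-70 535.34 res 0.18
panel edge 0.0619 543.89 res 0.14
[(np.float64(324.5), 100), (np.float64(324.5), 112), (np.float64(323.5), 124), (np.float64(323.5), 136), (np.float64(321.5), 197), (np.float64(320.5), 209), (np.float64(320.5), 221)] [(339.5, 60), (338.5, 90), (336.5, 120), (334.5, 150), (333.5, 180), (331.5, 210)]
panel corner [[551.45666457  27.15993112  14.        ]] SE end [[521.80787342  28.57869335  37.73916446]]
```

The picture (5 viewed) shows the held straightedge at columns 228-329 left of the panel's lead edge, which runs (343,48)→(331,330). The gap is about 8 mm and the angle error 0.4°. I'll lower it and close part of the gap.

>>> {"name": "drive_tool", "arguments": {
  "grip": [255,255,255,255,255,255],
  "slide": [
    [0,0,0.01],
    [0,0,0.008],
    [0,0.005,0.0045],
    [0,0,0],
    [0,0,0],
    [0,0,0]
  ],
  "twist": [0.4,0,0,0,0,0]
}}

```text
time: 6.45
ee_pos: [522.3, -71.4, 26.0]
orientation: [[0.064, 0.998, 0.0], [0.998, -0.064, -0.0], [-0.0, 0.0, -1.0]]
force: [0.8, -0.2, -1.7]
gripper_width: 18.8
```

Run:
```python
from m import *
C,im,d=see("w3")
g=im.astype(int).sum(2)
for r in (70,110,125,140,160,200,220): print(r,g[r,300:350].tolist())
uv=[(u,v) for u in range(262,300,4) for v in range(60,150,5)]
P=depthpts(C,uv,[d[v,u] for u,v in uv]); print("SE top z",np.median(P[:,2]),P[:,2].std())
```

```text
6.45 [522.3, -71.4, 26.0] [[0.064, 0.998, 0.0], [0.998, -0.064, -0.0], [-0.0, 0.0, -1.0]] [0.8, -0.2, -1.7] 18.842252200618983
70 [643, 645, 644, 643, 643, 642, 639, 639, 639, 644, 642, 650, 650, 651, 654, 654, 651, 652, 653, 654, 654, 652, 654, 653, 651, 649, 632, 582, 605, 645, 653, 630, 529, 326, 163, 187, 276, 352, 376, 365, 347, 338, 321, 308, 290, 258, 229, 254, 284, 292]
110 [648, 649, 648, 647, 645, 645, 646, 646, 647, 612, 453, 238, 125, 100, 105, 99, 99, 99, 98, 101, 98, 94, 97, 98, 205, 397, 526, 623, 652, 659, 620, 442, 226, 185, 263, 344, 370, 360, 345, 329, 314, 300, 287, 250, 223, 259, 285, 291, 287, 292]
125 [648, 650, 647, 648, 647, 645, 650, 647, 650, 598, 379, 168, 104, 101, 97, 97, 94, 91, 93, 95, 93, 92, 94, 168, 347, 515, 623, 658, 659, 642, 533, 311, 174, 229, 320, 359, 360, 345, 329, 315, 301, 285, 257, 240, 268, 283, 288, 287, 287, 282]
140 [651, 650, 649, 650, 644, 645, 648, 651, 628, 518, 291, 124, 93, 89, 89, 89, 87, 85, 88, 83, 88, 86, 96, 218, 459, 617, 660, 663, 660, 610, 398, 187, 201, 289, 355, 363, 347, 331, 315, 299, 292, 274, 250, 270, 285, 283, 285, 282, 280, 276]
160 [649, 653, 649, 648, 647, 647, 650, 651, 647, 639, 655, 663, 664, 662, 665, 665, 665, 662, 666, 663, 664, 665, 654, 602, 520, 531, 624, 659, 617, 407, 193, 197, 278, 344, 355, 340, 325, 308, 295, 288, 269, 235, 220, 218, 217, 221, 221, 217, 218, 221]
200 [93, 96, 117, 207, 318, 358, 363, 327, 175, 53, 32, 34, 41, 52, 58, 62, 53, 60, 58, 62, 150, 310, 460, 615, 661, 666, 641, 521, 292, 188, 246, 325, 343, 329, 316, 297, 291, 286, 262, 228, 229, 239, 240, 236, 235, 237, 235, 235, 234, 235]
220 [305, 283, 268, 238, 201, 243, 298, 218, 96, 38, 48, 49, 45, 45, 51, 40, 50, 48, 53, 93, 235, 401, 463, 472, 475, 463, 398, 226, 151, 220, 297, 318, 308, 295, 281, 267, 239, 214, 197, 217, 229, 230, 228, 230, 228, 226, 225, 225, 227, 224]
SE top z 15.5446694237677 11.35604504780692
```

>>> {"name": "drive_tool", "arguments": {
  "grip": [255,255,255,255,255],
  "slide": [
    [0,0,0.0015],
    [0,0.0012,0.0005],
    [0,0.001,0],
    [0,0,0],
    [0,0,0]
  ],
  "twist": [0,0,0,0,0]
}}

```text
time: 7.0
ee_pos: [524.3, -71.5, 23.8]
orientation: [[0.064, 0.998, 0.0], [0.998, -0.064, -0.0], [-0.0, 0.0, -1.0]]
force: [-0.3, -0.1, -2.3]
gripper_width: 18.7
```

```bash
cat >> m.py <<'E'
def gap(C,im,zs):
    g=im.astype(int).sum(2)
    for r in (110,125,140,200,215):
        w=g[r]; i=next(j for j in range(314,345) if w[j]>350 and w[j-1]<=350); i=i-1+(350-w[i-1])/(w[i]-w[i-1])
        k=int(i)+1; hi=w[k:k+12].max(); p=k+int(np.argmax(w[k:k+12])); t=hi/2
        j=next((j for j in range(p,p+15) if w[j]<t),None); j=j-1+(w[j-1]-t)/(w[j-1]-w[j])
        print(r,round(i,2),round(j,2),"SE",onplane(C,[[i,r]],zs)[0].round(1),"panel top/bot",onplane(C,[[j,r]],14)[0,0].round(1),onplane(C,[[j,r]],8)[0,0].round(1),"hi",hi)
E
python3 - <<'E'
from m import *
C,im,d=see("w4"); gap(C,im,14)
E
```

```text
7.0 [524.3, -71.5, 23.8] [[0.064, 0.998, 0.0], [0.998, -0.064, -0.0], [-0.0, 0.0, -1.0]] [-0.3, -0.1, -2.3] 18.717384679474925
110 324.77 327.98 SE [547.5   1.6  14. ] panel top/bot 548.8 549.6 hi 466
125 324.22 327.52 SE [547.2  -4.4  14. ] panel top/bot 548.5 549.3 hi 509
140 323.66 326.54 SE [546.8 -10.5  14. ] panel top/bot 548.0 548.8 hi 443
200 321.63 324.51 SE [545.3 -36.8  14. ] panel top/bot 546.5 547.2 hi 402
215 320.37 323.7 SE [544.5 -43.8  14. ] panel top/bot 546.0 546.7 hi 586
```

>>> {"name": "drive_tool", "arguments": {
  "grip": [255,255,255,180,120,60,0,0],
  "slide": [
    [0,0.0006,0.0005],
    [0,0,0],
    [0,0,0],
    [0,0,0],
    [0,0,0],
    [0,0,0],
    [0,0,0],
    [0,0,0]
  ],
  "twist": [0,0,0,0,0,0,0,0]
}}

```text
time: 7.85
ee_pos: [524.9, -71.5, 23.4]
orientation: [[0.064, 0.998, 0.0], [0.998, -0.064, -0.0], [-0.0, 0.0, -1.0]]
force: [0.1, -0.3, 0.4]
gripper_width: 81.5
```

>>> {"name": "drive_tool", "arguments": {
  "grip": [0,0,0,0,0,0,0],
  "slide": [
    [0,0,-0.03],
    [0,0,-0.05],
    [0,0,-0.05],
    [0,0,-0.05],
    [0,0,0],
    [0,0,0],
    [0,0,0]
  ],
  "twist": [0,0,0,0,0,0,0]
}}

```text
time: 8.55
ee_pos: [523.7, -71.4, 201.9]
orientation: [[0.064, 0.998, -0.003], [0.998, -0.064, 0.0], [0.0, -0.003, -1.0]]
force: [-1.2, 0.5, -0.3]
gripper_width: 85.2
```

Run:
```python
from m import *
C,im,d=see("w5")
```

```text
8.55 [523.7, -71.4, 201.9] [[0.064, 0.998, -0.003], [0.998, -0.064, 0.0], [0.0, -0.003, -1.0]] [-1.2, 0.5, -0.3] 85.16441545201803
```

View pics/w5.png

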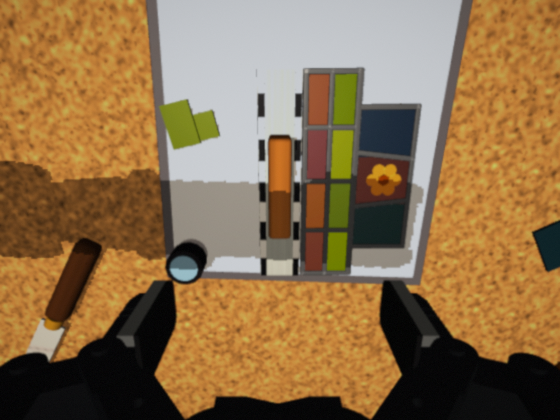

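The picture (6 viewed) shows the straightedge released and flush, with its right edge (columns ~300) along the panel's lead edge (304,68)-(300,272). Both are about centred, and the loupe (187,262) and offcut (190,123) are untouched. I'll go to the rack next.

>>> {"name": "drive_tool", "arguments": {
  "grip": [0,0,0,0,0,0,0,0,0,0],
  "slide": [
    [0.0434,-0.0122,0],
    [0.0434,-0.0122,0],
    [0.0434,-0.0122,0],
    [0.0434,-0.0122,0],
    [0.0434,-0.0122,0],
    [0.0434,-0.0122,0],
    [0.0434,-0.0122,0],
    [0.0434,-0.0122,0],
    [0.0434,-0.0122,0],
    [0.0434,-0.0122,0]
  ],
  "twist": [0,0,0,0,0,0,0,0,0,0]
}}

```text
time: 9.6
ee_pos: [429.6, 370.3, 201.1]
orientation: [[0.064, 0.998, -0.003], [0.998, -0.064, -0.003], [-0.003, -0.003, -1.0]]
force: [1.6, 0.4, 0.1]
gripper_width: 85.6
```

>>> {"name": "drive_tool", "arguments": {
  "grip": [0,0,0,0,0,0,0,0],
  "slide": [
    [0,0,0],
    [0,0,0],
    [0,0,0],
    [0,0,0],
    [0,0,0],
    [0,0,0],
    [0,0,0],
    [0,0,0]
  ],
  "twist": [8.5,8.5,8.5,8.5,8.5,0,0,0]
}}

```text
time: 10.4
ee_pos: [430.7, 369.2, 202.5]
orientation: [[0.72, 0.694, -0.001], [0.694, -0.72, -0.001], [-0.002, -0.0, -1.0]]
force: [-0.3, 0.2, -0.6]
gripper_width: 85.2
```

Run:
```python
from m import *
def load(n):
    z=np.load(f"pics/{n}.npz"); C={k:(z[k] if k=="M" else float(z[k])) for k in("f","cx","cy","k1","M")}; return C,z["im"],z["d"]
C,im,d=load("wrist0")
p=onplane(C,[[151,6],[442,25],[154,312],[375,329]],8); print("pad",p.round(0).tolist())
C,im,d=load("w5"); g=im.astype(int).sum(2)
for lo,hi,z,nm in((294,315,14,"panel"),(250,268,13,"SE left")):
    pts=[]
    for r in list(range(96,112))+list(range(140,160))+list(range(186,200)):
        w=g[r,lo:hi]
        if nm=="panel":
            pts.append((lo+1+int(np.where(w<200)[0][-1] if 0 else np.argmin(np.diff(w))),r))
        elif w.min()<150: pts.append((lo+int(np.where(w<250)[0][0]),r))
    P=onplane(C,pts,z); f=np.polyfit(P[:,1],P[:,0],1); print(nm,len(pts),f[0].round(4),np.polyval(f,-70).round(1),np.std(P[:,0]-np.polyval(f,P[:,1])).round(2))
C,im,d=see("w6")
hsv=cv2.cvtColor(im,cv2.COLOR_RGB2HSV)
u,v=np.meshgrid(np.arange(560),np.arange(420)); P=depthpts(C,np.c_[u.ravel(),v.ravel()],d.ravel()).reshape(420,560,3)
m=(P[:,:,2]>53)&(P[:,:,2]<62)&(d>0)
n,l,s,c=cv2.connectedComponentsWithStats(m.astype(np.uint8))
for i in range(1,n):
    if s[i,4]>60:
        q=P[l==i]; print(s[i],im[l==i].mean(0).round(),q.mean(0).round(1),cv2.minAreaRect(q[:,:2].astype(np.float32)))
```

```text
pad [[434.0, 154.0, 8.0], [697.0, 138.0, 8.0], [401.0, -166.0, 8.0], [665.0, -190.0, 8.0]]
panel 50 0.0226 540.1 1.51
SE left 49 0.067 505.0 0.39
10.4 [430.7, 369.2, 202.5] [[0.72, 0.694, -0.001], [0.694, -0.72, -0.001], [-0.002, -0.0, -1.0]] [-0.3, 0.2, -0.6] 85.16815229624926
[257 132  13  95 931] [193. 138.   7.] [430.3 387.2  57.4] ((428.7242431640625, 385.9674987792969), (79.60481262207031, 8.349629402160645), 41.50785827636719)
[312 136  18  94 971] [ 36.  72. 170.] [461.3 351.1  57.3] ((460.0776672363281, 349.4742126464844), (78.934814453125, 8.708221435546875), 41.894676208496094)
[ 367  139   23   93 1042] [  9. 108.  33.] [493.  315.6  57. ] ((491.6451416015625, 313.5101318359375), (79.32105255126953, 9.061447143554688), 41.98557662963867)
```

View pics/w6.png

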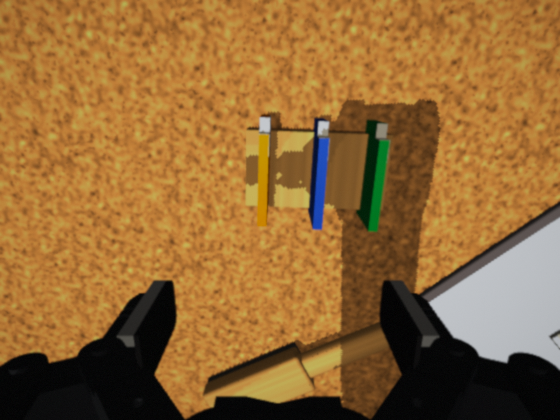

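The picture (7 viewed) shows the amber slide at (262,132-227) px with its notch at the top (265,124), so +x is up in the image; blue is at (320,·) and green at (378,·). Depth gives its yaw as about 41.7° and the grasp at (415,374). I'll pre-close the fingers so they clear the blue slide.

>>> {"name": "drive_tool", "arguments": {
  "grip": [165,165,165,165,165,165,165,165],
  "slide": [
    [-0.0078,-0.0141,0.02],
    [0,0,0.03],
    [0,0,0.03],
    [0,0,0],
    [0,0,0],
    [0,0,0],
    [0,0,0],
    [0,0,0]
  ],
  "twist": [2.2,0,0,0,0,0,0,0]
}}

```text
time: 11.25
ee_pos: [416.4, 374.9, 124.7]
orientation: [[0.748, 0.664, 0.002], [0.664, -0.748, 0.002], [0.003, -0.0, -1.0]]
force: [-0.5, 0.3, 0.1]
gripper_width: 30.0
```

Run:
```python
from m import *
C,im,d=see("w7")
u,v=np.meshgrid(np.arange(560),np.arange(420)); P=depthpts(C,np.c_[u.ravel(),v.ravel()],d.ravel()).reshape(420,560,3)
hsv=cv2.cvtColor(im,cv2.COLOR_RGB2HSV)
st=ctrl.read_state(); O=np.array(st["orientation"]); t=np.array(st["ee_pos"])
m=(P[:,:,2]>53)&(P[:,:,2]<62)&(d>0)
n,l,s,c=cv2.connectedComponentsWithStats(m.astype(np.uint8))
for i in range(1,n):
    if s[i,4]>100:
        q=P[l==i]; r=cv2.minAreaRect(q[:,:2].astype(np.float32)); print(im[l==i].mean(0).round(),r, "tool:",((np.r_[r[0],57]-t)@O).round(1))
```

```text
11.25 [416.4, 374.9, 124.7] [[0.748, 0.664, 0.002], [0.664, -0.748, 0.002], [0.003, -0.0, -1.0]] [-0.5, 0.3, 0.1] 30.03726925033567
[211. 148.   7.] ((429.07769775390625, 386.0120544433594), (78.91033172607422, 8.311262130737305), 41.439208984375) tool: [16.9  0.1 67.5]
[ 29.  70. 176.] ((459.7899475097656, 349.29364013671875), (79.22053527832031, 8.790301322937012), 41.743385314941406) tool: [15.5 47.9 67.5]
[  8. 112.  32.] ((491.8728942871094, 313.1128845214844), (79.29957580566406, 9.699706077575684), 41.94715881347656) tool: [15.5 96.3 67.5]
```

>>> {"name": "drive_tool", "arguments": {
  "grip": [165,165,165,165,165,255,255,255,255],
  "slide": [
    [0,0,0.035],
    [0,0,0.03],
    [0,0,0.014],
    [0,0,0.01],
    [0,0,0],
    [0,0,0],
    [0,0,0],
    [0,0,0],
    [0,0,0]
  ],
  "twist": [0,0,0,0,0,0,0,0,0],
  "newtons": 50
}}

```text
time: 12.2
ee_pos: [416.6, 375.2, 35.8]
orientation: [[0.748, 0.664, 0.002], [0.664, -0.748, 0.002], [0.003, -0.0, -1.0]]
force: [0.4, -0.8, 5.4]
gripper_width: 6.9
```

>>> {"name": "drive_tool", "arguments": {
  "grip": [255,255,255,255,255,255],
  "slide": [
    [0,0,-0.01],
    [0,0,-0.03],
    [0,0,-0.04],
    [0,0,-0.04],
    [0,0,0],
    [0,0,0]
  ],
  "twist": [0,0,0,0,0,0]
}}

```text
time: 12.8
ee_pos: [415.9, 374.4, 155.5]
orientation: [[0.748, 0.664, 0.002], [0.664, -0.748, 0.001], [0.002, 0.0, -1.0]]
force: [-0.7, -0.4, -1.8]
gripper_width: 7.1
```

>>> {"name": "drive_tool", "arguments": {
  "grip": [255,255,255,255,255,255,255],
  "slide": [
    [-0.0156,0.043,0],
    [-0.0156,0.043,0],
    [-0.0156,0.043,0],
    [-0.0156,0.043,0],
    [-0.0156,0.043,0],
    [-0.0156,0.043,0],
    [-0.0156,0.043,0]
  ],
  "twist": [0,0,0,0,0,0,0]
}}

```text
time: 13.5
ee_pos: [532.3, 74.5, 152.1]
orientation: [[0.748, 0.664, -0.005], [0.664, -0.748, -0.001], [-0.004, -0.003, -1.0]]
force: [0.1, 0.3, -1.2]
gripper_width: 6.5
```

>>> {"name": "drive_tool", "arguments": {
  "grip": [255,255,255,255,255,255,255,255,255,255,255],
  "slide": [
    [0,0,0],
    [0,0,0],
    [0,0,0],
    [0,0,0],
    [0,0,0],
    [0,0,0],
    [0,0,0.04],
    [0,0,0.04],
    [0,0,0.02],
    [0,0,0],
    [0,0,0]
  ],
  "twist": [7.75,7.75,7.75,7.75,7.75,7.75,0,0,0,0,0]
}}

```text
time: 14.6
ee_pos: [532.8, 76.4, 53.3]
orientation: [[0.996, -0.086, -0.003], [-0.086, -0.996, -0.001], [-0.003, 0.001, -1.0]]
force: [0.2, 0.8, -0.7]
gripper_width: 6.8
```

Run:
```python
from m import *
C,im,d=see("w8"); S,i2,d2=shot("side")
st=ctrl.read_state(); c=proj(S,st["ee_pos"])[0]; print(c)
x,y=int(c[0]),int(c[1]); crop=i2[y-70:y+70,x-90:x+90]
o=np.zeros((600,800,3),np.uint8); o[:420,:540]=cv2.resize(crop,(540,420),interpolation=cv2.INTER_CUBIC); o[390:600,520:800]=cv2.resize(im,(280,210))
cv2.imwrite("pics/v8.png",o[:,:,::-1])
```

```text
14.6 [532.8, 76.4, 53.3] [[0.996, -0.086, -0.003], [-0.086, -0.996, -0.001], [-0.003, 0.001, -1.0]] [0.2, 0.8, -0.7] 6.819917255257647
[255.94344658 202.06150038]
```

View pics/v8.png

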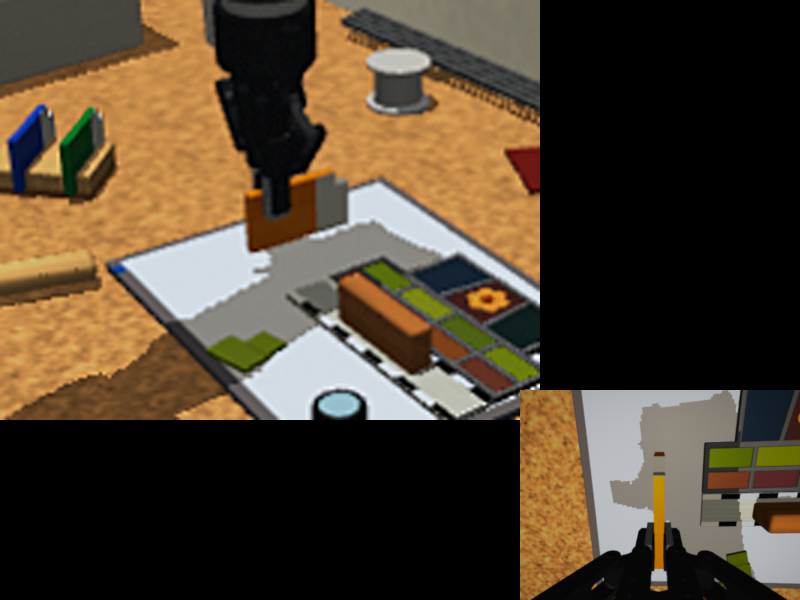

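The view (8 viewed) shows the amber slide level in the fingers at (247-347,172-250) in the crop. The frosted notched end is free and points away from the robot, and the label faces the panel side. I'll set it on its edge on the bare pad.

>>> {"name": "drive_tool", "arguments": {
  "grip": [255,255,255,255,255],
  "slide": [
    [0,0,0.01],
    [0,0,0.005],
    [0,0,0.002],
    [0,0,0.001],
    [0,0,0]
  ],
  "twist": [0,0,0,0,0]
}}

```text
time: 15.2
ee_pos: [533.8, 76.6, 36.3]
orientation: [[0.996, -0.085, -0.0], [-0.085, -0.996, -0.0], [-0.0, 0.0, -1.0]]
force: [-0.4, -0.6, -0.9]
gripper_width: 7.0
```

>>> {"name": "drive_tool", "arguments": {
  "grip": [255,255,255],
  "slide": [
    [0,0,0.0008],
    [0,0,0],
    [0,0,0]
  ],
  "twist": [0,0,0]
}}

```text
time: 15.5
ee_pos: [534.1, 76.7, 35.8]
orientation: [[0.996, -0.085, 0.001], [-0.085, -0.996, 0.0], [0.001, -0.0, -1.0]]
force: [0.1, 0.1, 1.0]
gripper_width: 7.1
```

>>> {"name": "drive_tool", "arguments": {
  "grip": [200,120,40,0,0,0,0],
  "slide": [
    [0,0,0],
    [0,0,0],
    [0,0,0],
    [0,0,0],
    [0,0,0],
    [0,0,0],
    [0,0,0]
  ],
  "twist": [0,0,0,0,0,0,0]
}}

```text
time: 16.2
ee_pos: [533.9, 76.6, 35.5]
orientation: [[0.996, -0.085, -0.0], [-0.085, -0.996, -0.0], [-0.0, 0.0, -1.0]]
force: [0.7, 0.5, -0.4]
gripper_width: 85.1
```

>>> {"name": "drive_tool", "arguments": {
  "grip": [0,0,0,0,0,0,0,0,0,0,0],
  "slide": [
    [0,-0.01,0],
    [0,-0.01,0],
    [0,-0.01,0],
    [0,-0.005,0],
    [0,-0.005,0],
    [0,-0.005,0],
    [0,-0.005,0],
    [0,-0.005,0],
    [0,0,0],
    [0,0,0],
    [0,0,0]
  ],
  "twist": [0,0,0,0,0,0,0,0,0,0,0]
}}

```text
time: 17.3
ee_pos: [538.6, 130.9, 35.5]
orientation: [[0.996, -0.086, -0.0], [-0.086, -0.996, -0.0], [-0.0, 0.0, -1.0]]
force: [0.4, -0.4, 0.7]
gripper_width: 85.3
```

>>> {"name": "drive_tool", "arguments": {
  "grip": [0,0,0,0,0],
  "slide": [
    [0,0,-0.03],
    [0,0,-0.03],
    [0,0,-0.03],
    [0,0,0],
    [0,0,0]
  ],
  "twist": [0,0,0,0,0]
}}

```text
time: 17.8
ee_pos: [539.0, 131.2, 126.1]
orientation: [[0.996, -0.086, 0.002], [-0.086, -0.996, 0.0], [0.001, -0.001, -1.0]]
force: [-0.3, -0.1, -0.2]
gripper_width: 85.2
```

```bash
cat > s.py <<'E'
from m import *
import sys
C,im,d=see(sys.argv[1]); st=ctrl.read_state(); O=np.array(st["orientation"]); t=np.array(st["ee_pos"])
hsv=cv2.cvtColor(im,cv2.COLOR_RGB2HSV); m=cv2.inRange(hsv,(12,150,60),(24,255,255))
u,v=np.meshgrid(np.arange(560),np.arange(420)); P=depthpts(C,np.c_[u.ravel(),v.ravel()],d.ravel()).reshape(420,560,3)
m=m&((P[:,:,2]>9)&(P[:,:,0]>440)&(P[:,:,0]<690)&(P[:,:,1]>35)&(P[:,:,1]<160)).astype(np.uint8)*255
n,l,s,c=cv2.connectedComponentsWithStats(m)
for i in range(1,n):
    if s[i,4]>80:
        vu=np.argwhere(l==i)[:,::-1]; q=onplane(C,vu,16); r=cv2.minAreaRect(q[:,:2].astype(np.float32))
        print(s[i],"z",np.percentile(P[l==i][:,2],[10,50,90]).round(1),r,"tool",((np.r_[r[0],16]-t)@O).round(1))
E
python3 s.py w9
```

```text
17.8 [539.0, 131.2, 126.1] [[0.996, -0.086, 0.002], [-0.086, -0.996, 0.0], [0.001, -0.001, -1.0]] [-0.3, -0.1, -0.2] 85.20590686825537
[ 278  157   70   79 5212] z [14.7 15.6 16.4] ((543.8260498046875, 105.9779052734375), (49.25834655761719, 59.621829986572266), 84.82327270507812) tool [  8.1  24.4 109. ]
```

View pics/w9.png

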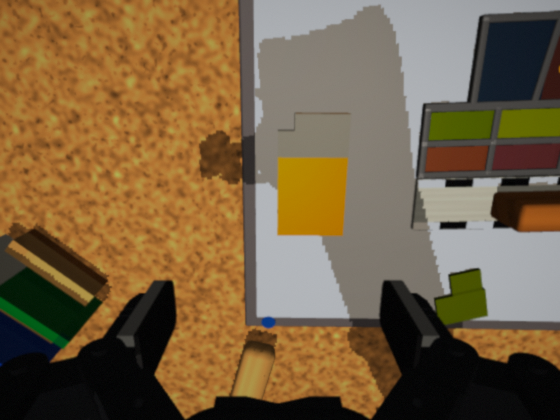

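The picture (9 viewed) shows the slide flat on the pad with the frosted label up: frosted part at (278-350,113-157), notch at top left, amber part at (278-348,157-236). I'll re-grip the clear end across its 50 mm.

>>> {"name": "drive_tool", "arguments": {
  "grip": [70,70,70,70,70,70,70,70,70],
  "slide": [
    [0.001,0.0244,0],
    [0,0,0.03],
    [0,0,0.03],
    [0,0,0.03],
    [0,0,0.015],
    [0,0,0.008],
    [0,0,0.005],
    [0,0,0],
    [0,0,0]
  ],
  "twist": [0,0,0,0,0,0,0,0,0]
}}

```text
time: 18.75
ee_pos: [538.2, 107.2, 8.2]
orientation: [[0.996, -0.085, 0.001], [-0.085, -0.996, 0.0], [0.001, -0.0, -1.0]]
force: [0.6, -0.5, 0.4]
gripper_width: 62.1
```

```bash
python3 s.py w10
```

```text
18.75 [538.2, 107.2, 8.2] [[0.996, -0.085, 0.001], [-0.085, -0.996, 0.0], [0.001, -0.0, -1.0]] [0.6, -0.5, 0.4] 62.14424656936144
[  218   212   124   126 14740] z [14.9 15.6 16.3] ((544.1119995117188, 106.00532531738281), (49.785606384277344, 59.345638275146484), 84.66583251953125) tool [ 5.9  0.7 -7.6]
```

>>> {"name": "drive_tool", "arguments": {
  "grip": [70,70,255,255,255,255,255],
  "slide": [
    [0,0.0007,0.0033],
    [0,0,0],
    [0,0,0],
    [0,0,0],
    [0,0,0],
    [0,0,0],
    [0,0,0]
  ],
  "twist": [0,0,0,0,0,0,0],
  "newtons": 40
}}

```text
time: 19.5
ee_pos: [538.3, 106.5, 5.5]
orientation: [[0.996, -0.085, 0.002], [-0.085, -0.996, 0.001], [0.002, -0.001, -1.0]]
force: [-0.7, 0.5, 5.2]
gripper_width: 48.5
```

>>> {"name": "drive_tool", "arguments": {
  "grip": [255,255,255,255,255,255,255,255,255],
  "slide": [
    [0,0,-0.005],
    [0,0,-0.01],
    [0,0,-0.02],
    [0,0,-0.03],
    [0,0,-0.03],
    [0,0,-0.03],
    [0,0,-0.02],
    [0,0,0],
    [0,0,0]
  ],
  "twist": [0,0,0,0,0,0,0,0,0]
}}

```text
time: 20.4
ee_pos: [537.1, 106.3, 149.1]
orientation: [[0.996, -0.085, -0.0], [-0.085, -0.996, 0.0], [-0.0, -0.0, -1.0]]
force: [-0.7, -0.0, -1.3]
gripper_width: 48.6
```

Run:
```python
from m import *
C,im,d=see("w11"); S,i2,d2=shot("side")
st=ctrl.read_state(); O=np.array(st["orientation"]); t=np.array(st["ee_pos"])
print("label est",t+51*O[:,0])
hsv=cv2.cvtColor(im,cv2.COLOR_RGB2HSV); m=cv2.inRange(hsv,(12,150,60),(24,255,255))
u,v=np.meshgrid(np.arange(560),np.arange(420)); P=depthpts(C,np.c_[u.ravel(),v.ravel()],d.ravel()).reshape(420,560,3)
k=(m>0)&(np.abs(P[:,:,2]-t[2])<30)&(d>0)&(v<330); q=P[k]; c=q.mean(0); n=np.linalg.svd(q-c,full_matrices=False)[2][2]; print(k.sum(),"amber centroid",c,"normal",n)
c=proj(S,t)[0]; x,y=int(c[0]),int(c[1]); crop=i2[y-70:y+70,x-90:x+90]
o=np.zeros((600,800,3),np.uint8); o[:350,:450]=cv2.resize(crop,(450,350),interpolation=cv2.INTER_CUBIC); o[286:600,380:800]=cv2.resize(im,(420,314))
cv2.imwrite("pics/v11.png",o[:,:,::-1])
```

```text
20.4 [537.1, 106.3, 149.1] [[0.996, -0.085, -0.0], [-0.085, -0.996, 0.0], [-0.0, -0.0, -1.0]] [-0.7, -0.0, -1.3] 48.550431362042474
label est [586.80695409 101.76458971 147.32183803]
13999 amber centroid [547.5877345  105.37427096 159.15663232] normal [-0.00324657  0.0023069  -0.99999207]
```

View pics/v11.png

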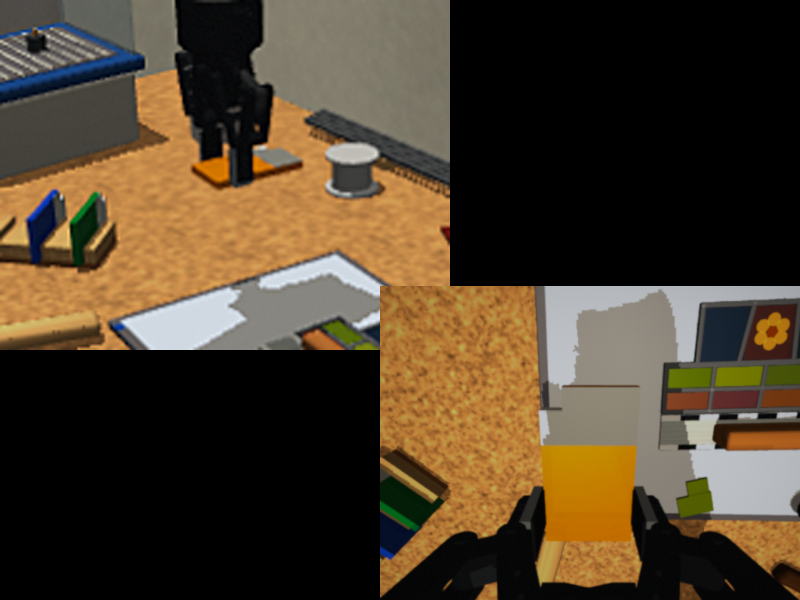

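The picture (10 viewed) shows the slide held level with the label up. The fingers are on the amber clear end and the straightedge is still against the panel. Last step: centre the label over the bare spot.

>>> {"name": "drive_tool", "arguments": {
  "grip": [255,255,255,255,255,255,255,255,255,255],
  "slide": [
    [-0.007,0.003,0],
    [-0.007,0.003,0],
    [-0.007,0.003,0],
    [-0.007,0.003,0],
    [0,0,0],
    [0,0,0],
    [0,0,0],
    [0,0,0],
    [0,0,0],
    [0,0,0]
  ],
  "twist": [0,0,0,0,0,0,0,0,0,0]
}}

```text
time: 21.5
ee_pos: [508.6, 96.8, 149.2]
orientation: [[0.996, -0.085, 0.0], [-0.085, -0.996, -0.0], [0.0, 0.0, -1.0]]
force: [-0.6, -0.9, -2.3]
gripper_width: 48.6
```

Run:
```python
from m import *
C,im,d=see("w12"); S,i2,d2=shot("scene"); cv2.imwrite("pics/scene_end.png",i2[:,:,::-1])
st=ctrl.read_state(); O=np.array(st["orientation"]); t=np.array(st["ee_pos"]); print("label est",(t+51*O[:,0]).round(1))
u,v=np.meshgrid(np.arange(560),np.arange(420)); P=depthpts(C,np.c_[u.ravel(),v.ravel()],d.ravel()).reshape(420,560,3)
# left pad edge (world +y side) : grey rim to bench, on z=8
g=im.astype(int)
for n,z in(("side",8),):
    D,i3,d3=shot(n); cv2.imwrite("pics/side_end.png",i3[:,:,::-1])
a=cv2.imread("pics/side_end.png")[190:310,190:390]; b=cv2.imread("pics/scene_end.png")[150:310,180:350]
o=np.zeros((600,800,3),np.uint8); o[:300,:500]=cv2.resize(a,(500,300),interpolation=cv2.INTER_CUBIC); o[300:600,:319]=cv2.resize(b,(319,300),interpolation=cv2.INTER_CUBIC)
o[390:600,520:800]=cv2.resize(im,(280,210))[:,:,::-1]; cv2.imwrite("pics/v12.png",o)
```

```text
21.5 [508.6, 96.8, 149.2] [[0.996, -0.085, 0.0], [-0.085, -0.996, -0.0], [0.0, 0.0, -1.0]] [-0.6, -0.9, -2.3] 48.64997334723497
label est [559.3  92.4 149.1]
```

View pics/v12.png

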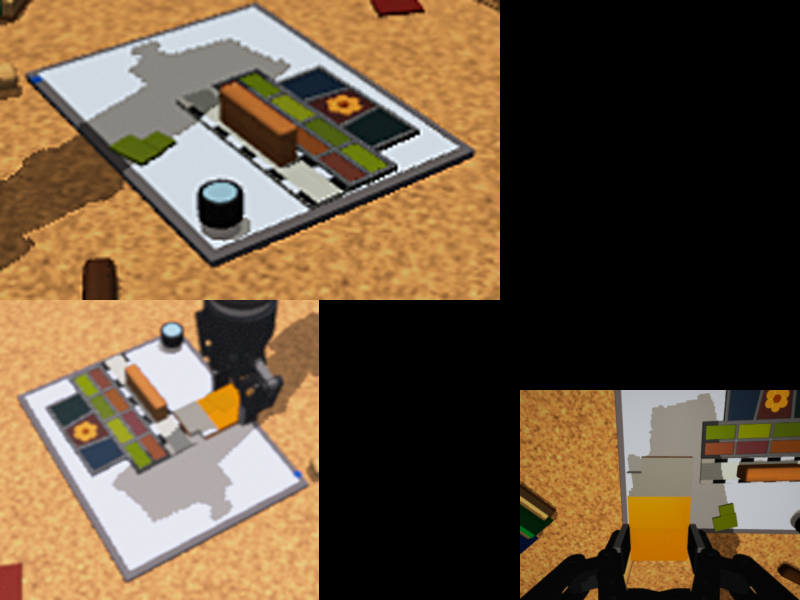

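```bash
python3 -c "
from station import ctrl
print(ctrl.hand_in())"
```

```text
the job is handed in; nothing more can be done
None
```

The job is handed in at about 21.7 s of the 54 s; the interface gave no verdict.

**Straightedge:** I laid it on the pad flush against the lead edge and let go. Before the last 0.6 mm nudge the gap measured about 1–2 mm, with the angle within about 0.005 rad and the centring within a few mm. After release I only checked the gap by eye: the last pictures (11 viewed, one over budget) show it still flush, with the panel, loupe and offcut in place. A re-fit of the panel edge after release was too noisy to use (1.5 mm scatter), though the straightedge's own line (slope 0.067) agrees with the earlier panel slope of 0.062.

**Amber slide:** The drive cannot tilt the tool. I lifted the slide out by its clear end, stood it on the bare pad and toppled it label up. Then I re-gripped it across its 50 mm width at about x = -22.

Last readings for the slide:
- **Tilt:** a depth fit after the lift put it level within about 0.3°, with the frosted label up and the fingers on the amber end.
- **Position:** the label is at about (559, 92), 150–160 mm over the bench. My estimate of the bare spot is (557, 92).
- **Grip:** opening 48.6 mm, unchanged since the lift.

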